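# Park a tilted tube rotator heavy side down by feel

### The job

The rotor of the tilted tube rotator has a counterweight sealed inside it, and nothing on the outside shows where. Turn the rotor by its six-sided hub to feel which side is heavy, bring the heavy side to the lowest point of the slope, and finish while still gripping the hub, holding the rotor still there for loading. Leave the tube rack, the pipette, the jar and the folded marker where they are.

Things in the scene. Friction and masses are not known exactly. Their poses are not given: they have to be found in the camera images.
- stand: the rotator's fixed stand: grey base plate 200 x 170 x 14 mm with a tilted motor block; origin on the table, x horizontal, pointing to the high side of the slope, z up. The rotor's axis leans 0.66 rad from vertical towards the stand's -x; the low side of the slope is towards -x.
- rotor (a joint): turning angle of the rotor in rad, growing counter-clockwise seen from the hub's end; it turns endlessly, without stops. The heavy side lies at another angle in the rotor every time, so this value does not tell where it is. The bearing drags with about 0.26 N m either way; the hidden weight adds or takes up to 0.15 to 0.22 N m, always less than the drag, so the rotor stays wherever it is left.
- rotor_back (a point): centre of the rotor's back face, on its axis. The rotor is an aluminium disc 140 mm across and 28 mm thick with six identical dark pocket mouths in its front face. It is harder to turn while the heavy side rises, easier while it sinks, most so with that side halfway up; lowest or highest, both ways feel alike. Feel it while turning: at rest the dry drag hides part of the load.
- low (a point): the lowest point of the slope: a point of the stand, inside the rotor's rim, 54 mm from the rotor's axis straight down the slope and halfway through the rotor's thickness; the middle of the hidden weight is 54 mm from the axis too, at the same depth, and belongs here
- hub (a point): black six-sided hub fixed to the rotor's front face and turning with it, 36 mm across flats, 38 mm high; this point lies on its axis where it meets the rotor's face, z out along the rotor's axis (up the leaning axis), x square to one of its six flats (flats every 60 degrees). Nothing protrudes from the face around it.
- rack: steel tube rack with 18 capped tubes, 150 x 66 mm, 97 mm high, origin under its centre; leave alone
- pipette: blue and white pipette lying on the table along its x, 232 mm long, 22 mm thick, its origin on the table about the middle; leave alone
- bottle: closed jar, 52 mm across, 100 mm high, origin under its centre; leave alone
- marker: yellow folded marker standing like a tent, 70 mm wide, about 95 mm high, origin under its centre; leave alone

How it is judged:
By the outcome, as a careful person would: the job done as asked, in the order asked, and still so for the second after the job is handed in, while the arm keeps its last pose, push and grip.
It also fails if it takes over 64 s, if anything falls off the work surface, if the arm or the gripper's body presses on something with over 40 N, if the wrist force passes 120 N, or if a joint passes its speed limit or range.

### The arm

A 6-joint arm with a two-finger parallel gripper is mounted at the origin on the work surface. World frame = base frame: x ahead of the robot, y to its left, z up, the work surface at z = 0. Lengths are in m, angles in rad, forces in N, time in s.
With the tool pointing down it reaches from about 0.425 to 0.95 m from the base axis. Payload 3.5 kg.
Tool frame: the origin (TCP) lies midway between the tips of the shut fingers; the grasp point (between the pads) lies 19 mm behind it; z points along the fingers, y is the line along which they close (so a half turn about z gives the same grasp; the last joint's range is limited). The gripper opens to 85 mm and grips with 20 to 120 N. Pads are 22 mm wide; open, the fingers measure 114 mm over their backs; the gripper's body (76 mm by 85 mm) begins 54 mm behind the grasp point. The pads swing forward as they close: fully open they stand 13 mm farther back than shut.
Start: joints at [-1.41, 0.286, 1.577, -0, 1.279, -0.15], TCP at [0.206, -0.643, 0.231] pointing down, gripper open.
Joint ranges: [-2.77, 2.77], [-0.9, 2.22], [0.21, 2.48], [-1.53, 4.67], [0.24, 2.81], [-2.84, 2.84]. Speed limits (rad/s): [2.79, 2.79, 3.14, 3.14, 3.14, 3.14].

### API

Orientations are given as a unit quaternion [x, y, z, w].
In Python, from plant import get_state, read_camera, ctrl gives the robot as it stands.
- The arm moves only by the shell command python3 -m crank 'ROWS' [FORCE]. ROWS is JSON, a list of rows, each a list of 3 entries, a list of its own where there are three numbers: the shift along the tool's x, y, z in mm, then the turn about the tool's z in degrees, then the closure in counts, from 0 (fully open) to 255 (shut). In form: [[[tx, ty, tz], yaw, claw], ...]. A call has 1 to 10 rows; each row is the pose to reach, as a shift and turn from the pose commanded when the call began, along the tool's axes at that moment; what a row does not reach only later rows make up. A row lasts 1/10 s, in which the tool goes at most 50 mm and 8.59 degrees, less where a joint would pass 70% of its speed; a pose out of reach is approached as far as the arm can. A call with a gripper value outside its range is refused whole. The fingers move at their own pace and stop on an object; FORCE is the grip in N (left out, the last holds). Time passes only in rows, so rows that repeat a pose let the fingers close. It gives the time, the measured TCP pose, the force, the opening and the grip force at its end, in the units of the state.
- get_state(): the state, without advancing time (a new reading comes with each control period).
- read_camera(name): name is "scene" or "top"; returns a dict with "frame" (420x560x3 uint8, blue, green, red), "range_z" (420x560 float32, m along the optical axis (not along the pixel's ray), 0 where there is no reading), "vfov" (degrees; the focal length in pixels is half the picture's height over the tangent of half this angle, whatever the lens; pixels are square), "cx", "cy" (the principal point, pixels), "origin" and "orientation" of the camera in the world. Camera axes: x right, y down, z forward; pixel columns grow to the right and rows downward; lengths in m; the calibration is good to about 2 mm. A picture is of the moment at which its call begins.
- ctrl.sign_off(): hands the job in; it is judged then, once.
The state is a dict: "time": time; "qpos": joint angles; "dq": joint speeds; "joint_efforts": joint torques, N m; "eef_pos": TCP position; "tcp_rot": TCP orientation; "contact_force": force on the tool from outside, world axes, zero at the start; "wrist_torque": the same for the moment, N m; "opening": opening from 0.0 (shut) to 1.0 (fully open); "finger_force": force on a finger pad.
Only numpy, scipy, OpenCV 4.12 (cv2) and the standard library are available. Lean on these libraries where they do the work, as an engineer would, in place of code of your own. Each camera call takes 0.05 s, during which the arm holds its last target. There are 200 camera calls.

## Working session

There is one attempt and no reset: what is moved stays moved. The work goes in short steps, Python scripts to look and compute and a shell command to move; the robot and the scene stay as the last step left them, time stands still between calls to the robot, and variables do not carry over. Pictures are saved under pics/ and viewed, at most 10 in all, crops included, and the job is handed in when it is done.

```bash
mkdir -p pics; ls; cat > h.py <<'E'
import numpy as np, cv2, json
from plant import get_state, read_camera, ctrl
from scipy.spatial.transform import Rotation as R
def cam(n):
    c=read_camera(n); c['f']=210/np.tan(np.radians(c['vfov'])/2)
    c['Rm']=R.from_quat(c['orientation']).as_matrix(); c['o']=np.array(c['origin']); return c
def cloud(c):
    z=c['range_z']; v,u=np.mgrid[:z.shape[0],:z.shape[1]]
    P=np.stack([(u-c['cx'])/c['f']*z,(v-c['cy'])/c['f']*z,z],-1)
    W=P@c['Rm'].T+c['o']; W[z==0]=np.nan; return W
def proj(c,p):
    q=(np.array(p)-c['o'])@c['Rm']; return q[:2]/q[2]*c['f']+[c['cx'],c['cy']]
E
python3 - <<'E'
from h import *
ims=[]
for n in('scene','top'):
    c=cam(n); cv2.imwrite(f'pics/{n}0.png',c['frame']); np.savez(f'{n}0.npz',W=cloud(c),im=c['frame'])
    print(n,c['o'],c['Rm'].round(3).tolist(),c['f'],c['cx'],c['cy'])
print(get_state())
E
```

```text
pics
scene [1.15306921 0.3073372  0.54802539] [[-0.467, 0.513, -0.721], [0.884, 0.256, -0.39], [-0.016, -0.819, -0.573]] 396.0684488077258 272.2124556566977 205.44266767828154
top [0.35491778 0.01741226 1.16130942] [[-0.099, -0.973, 0.21], [-0.995, 0.098, -0.017], [-0.004, -0.21, -0.978]] 526.8894927910227 275.32207547950804 202.31171636801432
{'time': 0.1, 'qpos': array([-1.41001855e+00,  2.87122724e-01,  1.57803798e+00,  2.55308693e-05,
        1.27862191e+00, -1.49991274e-01]), 'dq': array([ 0.00080246, -0.00136565, -0.00477438,  0.00148944,  0.0004868 ,
        0.00201265]), 'joint_efforts': array([ 1.05369309e-03, -4.07293475e+01, -2.93699777e+01, -1.31518582e-04,
        3.35776727e-03,  9.78755594e-06]), 'eef_pos': array([ 0.20635121, -0.64205373,  0.23005108]), 'tcp_rot': array([ 9.87952073e-01,  1.54756266e-01,  6.31473460e-06, -1.09503245e-03]), 'contact_force': array([ 0.40951373,  0.31425221, -0.96534224]), 'wrist_torque': array([-0.02246743,  0.0240935 ,  0.0021677 ]), 'finger_force': 0.0, 'opening': 0.9998601884985151}
```

View pics/scene0.png

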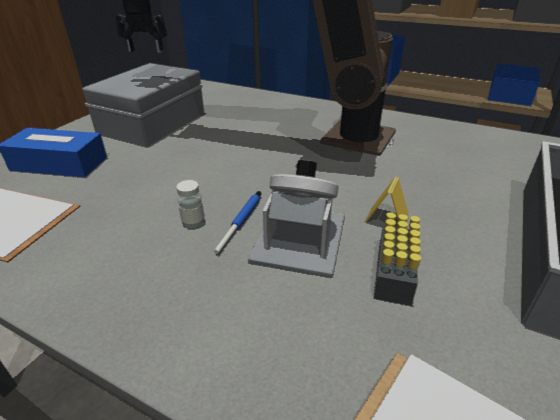

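View pics/top0.png

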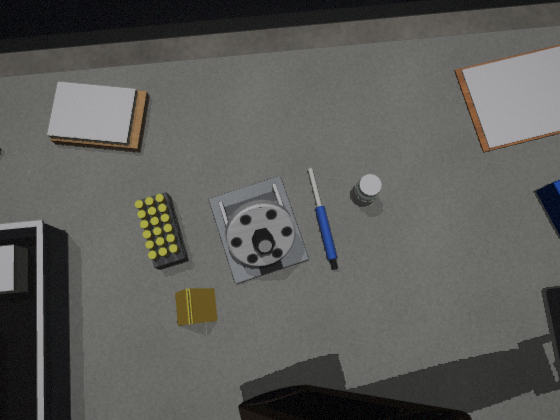

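Scene: the stand is at about (300,240), with the hub top at (306,168). Top: the rotor face is centred at about (260,233), with the hub at (263,243) leaning towards the robot. Next I'll measure the rotor.

```bash
python3 - <<'E'
from h import *
d=np.load('top0.npz');W=d['W'];im=d['im']
m=np.zeros(im.shape[:2],bool);m[195:275,220:300]=1
m&=(W[...,2]>0.06)
g=im.max(-1)
P=W[m&(g>110)]; P=P[~np.isnan(P).any(1)]
# ransac plane
rng=np.random.default_rng(0);best=None
for _ in range(500):
    a=P[rng.choice(len(P),3,False)];n=np.cross(a[1]-a[0],a[2]-a[0])
    if np.linalg.norm(n)<1e-6: continue
    n/=np.linalg.norm(n); n*=np.sign(n[2]); s=abs((P-a[0])@n)<.0025
    if best is None or s.sum()>best.sum(): best=s
Q=P[best];c0=Q.mean(0);n=np.linalg.svd(Q-c0)[2][2];n*=np.sign(n[2])
print('plane',len(P),len(Q),c0,n,'tilt',np.arccos(n[2]),'az',np.degrees(np.arctan2(n[1],n[0])))
# disc centre: plane coordinates of rim
e2=np.cross(n,[0,0,1.]);e2/=np.linalg.norm(e2);e1=np.cross(e2,n)
mm=m&(abs((W-c0)@n)<.004)
q=np.stack([(W[mm]-c0)@e1,(W[mm]-c0)@e2],1).astype(np.float32)
(cx,cy),r=cv2.minEnclosingCircle(q);print('disc',cx,cy,r,'c',c0+cx*e1+cy*e2)
# hub points
h=m&(((W-c0)@n)>.008)
H=W[h];hh=(H-c0)@n;print('hub',len(H),np.percentile(hh,[5,50,95]))
T=H[hh>np.percentile(hh,95)-.004];T=T[(T-c0)@n<.05];print('hubtop',np.median(T,0),len(T))
# stand base plate rect
b=(W[...,2]>.009)&(W[...,2]<.019);b[:, :200]=0;b[:,315:]=0;b[:170]=0;b[290:]=0
B=W[b][:,:2].astype(np.float32);print('base',cv2.minAreaRect(B*1000))
cv2.imwrite('pics/c1.png',cv2.resize(im[175:290,205:325],None,fx=5,fy=5,interpolation=cv2.INTER_CUBIC))
s=get_state();print(R.from_quat(s['tcp_rot']).as_matrix().round(3))
E
```

```text
plane 2448 1780 [0.51829689 0.03531014 0.13344015] [-0.59179069 -0.13494699  0.79471573] tilt 0.6522572253382124 az -167.15439457595426
disc -0.009065304882824421 0.0007334502297453582 0.07041668891906738 c [0.51110979 0.03442353 0.12793768]
hub 421 [0.01251514 0.03751456 0.04109813]
hubtop [0.48850365 0.02820171 0.15968522] 226
base ((548.9485473632812, 31.857009887695312), (200.2493896484375, 296.4428405761719), 12.913358688354492)
[[ 0.952  0.306 -0.   ]
 [ 0.306 -0.952  0.002]
 [ 0.    -0.002 -1.   ]]
```

View pics/c1.png

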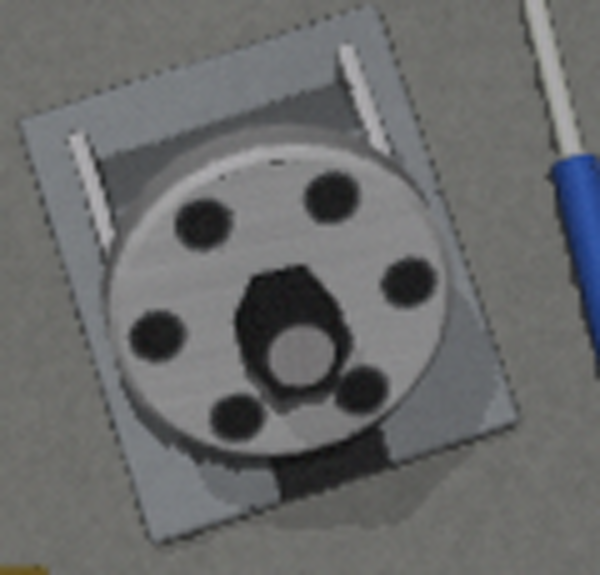

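```bash
cat >> h.py <<'E'
az=np.radians(193.); t=.66
A=np.array([np.sin(t)*np.cos(az),np.sin(t)*np.sin(az),np.cos(t)])
LOW=np.array([np.cos(t)*np.cos(az),np.cos(t)*np.sin(az),-np.sin(t)]); SIDE=np.cross(A,LOW)
HUB=np.array([.511,.034,.128])
def onplane(c,px):
    px=np.atleast_2d(px).astype(float)
    d=np.c_[(px-[c['cx'],c['cy']])/c['f'],np.ones(len(px))]@c['Rm'].T
    k=((HUB-c['o'])@A)/(d@A); q=c['o']+d*k[:,None]-HUB
    return np.c_[q@LOW,q@SIDE]
def pockets(c):
    """in-plane pocket centres; angle from low, ccw seen from hub end"""
    g=c['frame'].max(-1); g=cv2.resize(g,None,fx=4,fy=4,interpolation=cv2.INTER_CUBIC)
    n,l,s,cen=cv2.connectedComponentsWithStats((g<75).astype(np.uint8))
    out=[]
    for i in range(1,n):
        q=onplane(c,(cen[i]-1.5)/4)[0]
        if 400<s[i,4]<3500 and np.hypot(*q)<.065: out.append((*(q*1000).round(1),np.degrees(np.arctan2(q[1],q[0])).round(1),s[i,4]))
    return out
E
python3 - <<'E'
from h import *
c=cam('top')
p=pockets(c)
for x in p: print(x)
q=np.array([x[:2] for x in p]);print(cv2.fitEllipse(q.astype(np.float32)) if len(q)>4 else 0, q.mean(0))
g=cv2.resize(c['frame'].max(-1),None,fx=4,fy=4,interpolation=cv2.INTER_CUBIC)
m=(g<75)
hp=proj(c,HUB)*4+1.5
v,u=np.nonzero(m); k=np.hypot(u-hp[0],v-hp[1])<160
q=onplane(c,np.c_[(u[k]-1.5)/4,(v[k]-1.5)/4])*1000
q=q[np.hypot(*q.T)<26]; an=np.degrees(np.arctan2(q[:,1],q[:,0]))%360; r=np.hypot(*q.T)
for a in range(90,271,10):
    s=abs(an-a)<3; print(a,r[s].max().round(1) if s.any() else None,end='; ')
E
```

```text
(np.float64(-40.0), np.float64(31.0), np.float64(142.3), np.int32(1314))
(np.float64(-46.7), np.float64(-19.7), np.float64(-157.1), np.int32(1351))
(np.float64(7.0), np.float64(50.5), np.float64(82.1), np.int32(1247))
(np.float64(-6.1), np.float64(-50.7), np.float64(-96.9), np.int32(1304))
(np.float64(40.9), np.float64(-31.0), np.float64(-37.2), np.int32(1207))
((0.38030144572257996, -0.09103892743587494), (101.92109680175781, 102.0599594116211), 153.11997985839844) [-8.98 -3.98]
90 18.9; 100 17.8; 110 17.8; 120 17.9; 130 18.7; 140 19.9; 150 19.4; 160 18.4; 170 17.2; 180 17.4; 190 18.2; 200 19.6; 210 19.3; 220 18.0; 230 17.3; 240 17.7; 250 18.8; 260 19.4; 270 20.3;
```

```bash
python3 -m crank '[[[289,-266,0],-13.5,0],[[289,-266,0],-13.5,0],[[289,-266,0],-13.5,0],[[289,-266,0],-13.5,0],[[289,-266,0],-13.5,0],[[289,-266,0],-13.5,0],[[289,-266,0],-13.5,0],[[289,-266,0],-13.5,0],[[289,-266,0],-13.5,0],[[289,-266,0],-13.5,0]]' 30
cat >> h.py <<'E'
def togo(g,azy=None):
    s=get_state(); M=R.from_quat(s['tcp_rot']).as_matrix(); a=np.degrees(np.arctan2(M[1,1],M[0,1]))
    dy=None if azy is None else -((azy-a+90)%180-90)
    print('pos',s['eef_pos'].round(4),'y az',a.round(1),'shift mm',(M.T@(np.array(g)-s['eef_pos'])*1000).round(1),'yaw',dy,'q',s['qpos'].round(2),s['time'])
E
python3 -c "
from h import *
togo([.491,.0293,.231],121.2)"
```

```text
time: 1.15
eef_pos: [0.4005, -0.3003, 0.2312]
tcp_rot: [0.963, 0.271, -0.0, 0.0]
contact_force: [-0.9, 0.1, 0.0]
opening: 1.001
finger_force: 0.0
pos [ 0.4005 -0.3003  0.2312] y az -58.6 shift mm [ 2.492e+02 -2.340e+02  1.000e-01] yaw 0.24528199951544138 q [-0.85 -0.1   2.   -0.    1.25  0.18] 1.15
```

```bash
python3 -m crank '[[[249,-234,0],0,0],[[249,-234,0],0,0],[[249,-234,0],0,0],[[249,-234,0],0,0],[[249,-234,0],0,0],[[249,-234,0],0,0],[[249,-234,0],0,0],[[249,-234,0],0,0],[[249,-234,0],0,0],[[249,-234,0],0,0]]'
python3 - <<'E'
from h import *
togo([.491,.0293,.127],121.2)
s=get_state();print(s['contact_force'],s['wrist_torque'])
E
```

```text
time: 2.15
eef_pos: [0.4915, 0.0267, 0.2311]
tcp_rot: [0.963, 0.269, -0.0, 0.0]
contact_force: [0.8, -0.5, 0.2]
opening: 1.001
finger_force: 0.0
pos [0.4915 0.0267 0.2311] y az -58.8 shift mm [  1.   -2.5 104.1] yaw -0.02063388396936716 q [-0.15 -0.12  2.02 -0.    1.25  0.87] 2.15
[ 0.7663933  -0.50854922  0.22479294] [-0.01613347 -0.02630184 -0.0338478 ]
```

```bash
python3 -m crank '[[[0,-2,25],0,0],[[0,-2,50],0,0],[[0,-2,75],0,0],[[0,-2,90],0,0],[[0,-2,100],0,0],[[0,-2,104],0,0],[[0,-2,104],0,0]]'
python3 -m crank '[[[0,0,0],0,60],[[0,0,0],0,90],[[0,0,0],0,120],[[0,0,0],0,255],[[0,0,0],0,255],[[0,0,0],0,255],[[0,0,0],0,255]]' 60
python3 - <<'E'
from h import *
togo([.491,.0293,.127],121.2)
s=get_state();print(s['contact_force'],s['wrist_torque'],s['opening'],s['finger_force'])
c=cam('top');x,y=proj(c,HUB).astype(int);cv2.imwrite('pics/c2.png',cv2.resize(c['frame'][y-60:y+60,x-70:x+70],None,fx=5,fy=5))
print(pockets(c))
E
```

```text
time: 2.85
eef_pos: [0.4904, 0.0292, 0.1273]
tcp_rot: [0.963, 0.269, -0.0, -0.0]
contact_force: [-0.2, 0.4, -0.1]
opening: 1.0
finger_force: 0.0
time: 3.55
eef_pos: [0.4919, 0.0287, 0.1292]
tcp_rot: [0.963, 0.269, 0.001, 0.002]
contact_force: [-1.5, -2.8, 5.5]
opening: 0.459
finger_force: 58.4
pos [0.4919 0.0287 0.1292] y az -58.8 shift mm [-0.4 -1.   2.2] yaw 0.02103363622853749 q [-0.15 -0.01  2.1  -0.    1.04  0.88] 3.55
[-1.50457586 -2.83684564  5.45129904] [-1.53609898 -0.02191093 -0.80313184] 0.45867376339130167 58.39407629566267
[]
```

View pics/c2.png

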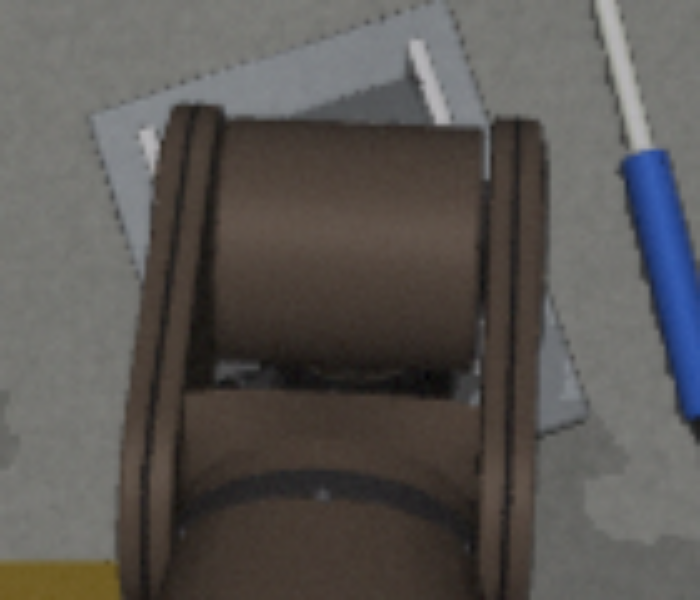

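```bash
cat > m.py <<'E'
from h import *
s=get_state(); M=R.from_quat(s['tcp_rot']).as_matrix(); al=(np.degrees(np.arctan2(M[1,1],M[0,1]))-193)%180
psi=np.degrees(np.arctan2(np.sin(np.radians(al))*np.cos(t),np.cos(np.radians(al))))
F,T=s['contact_force'],s['wrist_torque']
T0=(T+np.cross(s['eef_pos']-HUB,F))@A
open('log.jsonl','a').write(json.dumps(dict(t=s['time'],al=al,psi=psi,p=s['eef_pos'].tolist(),z=M[:,2].tolist(),F=F.tolist(),T=T.tolist()))+'\n')
print('LOG t %.2f al %.1f psi %.1f T0 %.3f'%(s['time'],al,psi,T0),'F',F.round(1),'T',T.round(2),'op %.3f g %.0f dz %.1f'%(s['opening'],s['finger_force'],s['eef_pos'][2]*1000))
E
(python3 m.py
for k in 1 2; do :; done
python3 -m crank '[[[0,0,0],3,255]]'; python3 m.py
python3 -m crank '[[[0,0,0],3,255]]'; python3 m.py
python3 -m crank '[[[0,0,0],3,255]]'; python3 m.py
python3 -m crank '[[[0,0,0],3,255]]'; python3 m.py) | grep LOG
python3 - <<'E'
from h import *
c=cam('scene');cv2.imwrite('pics/c3.png',cv2.resize(c['frame'][100:270,230:370],None,fx=3.5,fy=3.5))
E
```

```text
LOG t 3.60 al 108.2 psi 112.6 T0 0.334 F [-1.3 -3.1  5.5] T [-1.57 -0.02 -0.82] op 0.456 g 58 dz 129.2
LOG t 3.70 al 105.3 psi 109.1 T0 0.164 F [-3.9 -2.  10.5] T [-0.53  0.43 -0.14] op 0.450 g 56 dz 129.6
LOG t 3.80 al 102.3 psi 105.4 T0 0.099 F [-5.  -1.6 13.7] T [-0.25  0.74  0.06] op 0.436 g 56 dz 130.5
LOG t 3.90 al 99.3 psi 101.7 T0 -0.029 F [-4.3 -0.4 11.1] T [-0.27  0.63 -0.12] op 0.430 g 57 dz 131.0
LOG t 4.00 al 96.3 psi 97.9 T0 -0.317 F [-9.5  1.1 20.8] T [ 0.14  1.22 -0.02] op 0.417 g 57 dz 131.1
```

View pics/c3.png

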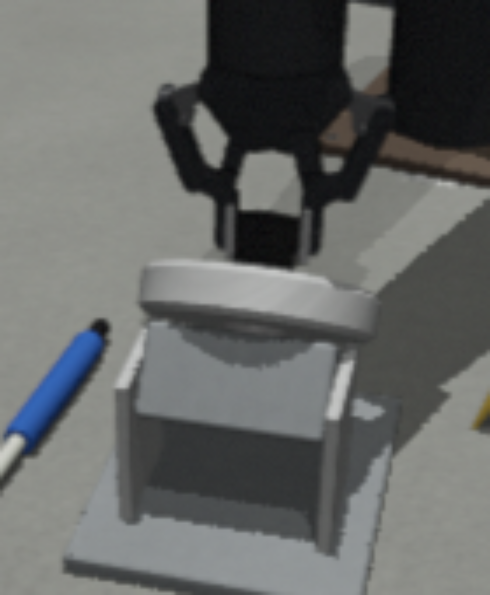

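```bash
(python3 -m crank '[[[0,0,-3],0,255],[[0,0,-3],0,255]]'; python3 m.py
python3 -m crank '[[[0,0,0],3,255]]'; python3 m.py
python3 -m crank '[[[0,0,0],3,255]]'; python3 m.py
python3 -m crank '[[[0,0,0],3,255]]'; python3 m.py
python3 -m crank '[[[0,0,0],3,255]]'; python3 m.py
python3 -m crank '[[[0,0,0],3,255]]'; python3 m.py
python3 -m crank '[[[0,0,0],3,255]]'; python3 m.py
python3 -m crank '[[[0,0,0],3,255]]'; python3 m.py
python3 -m crank '[[[0,0,0],3,255]]'; python3 m.py) | grep LOG
```

```text
LOG t 4.25 al 96.3 psi 97.9 T0 -0.076 F [0.3 0.1 5.4] T [-0.46 -0.28 -0.49] op 0.417 g 62 dz 131.6
LOG t 4.35 al 93.3 psi 94.2 T0 -0.157 F [-4.6 -0.3 10.3] T [0.34 0.41 0.14] op 0.415 g 58 dz 131.9
LOG t 4.45 al 90.3 psi 90.4 T0 -0.030 F [-2.7  0.6 10.1] T [0.84 0.2  0.66] op 0.411 g 61 dz 131.8
LOG t 4.55 al 87.5 psi 86.8 T0 0.560 F [ 6.  -3.  -5.8] T [ 0.71 -0.6   1.07] op 0.412 g 64 dz 131.5
LOG t 4.65 al 84.6 psi 83.1 T0 0.459 F [-6.8 -6.5 16.8] T [0.7  1.09 1.22] op 0.407 g 79 dz 131.3
LOG t 4.75 al 81.6 psi 79.4 T0 0.158 F [0.7 0.6 6.8] T [1.94 0.03 1.69] op 0.410 g 91 dz 131.8
LOG t 4.85 al 78.7 psi 75.8 T0 0.068 F [-2.1  0.  10.6] T [1.98 0.45 1.68] op 0.407 g 104 dz 132.2
LOG t 4.95 al 75.8 psi 72.2 T0 0.439 F [-5.  -3.9 24.2] T [2.53 1.7  2.74] op 0.416 g 123 dz 132.3
LOG t 5.05 al 72.7 psi 68.5 T0 0.145 F [-8.5 -3.1 17.7] T [2.96 1.33 2.65] op 0.414 g 132 dz 132.8
```

```bash
m(){ python3 m.py; }; (python3 -m crank '[[[0,0,0],0,143],[[0,0,0],0,143],[[0,0,0],0,143]]' 60; m
python3 -m crank '[[[0,0,0],-2,143],[[0,0,0],-4,143],[[0,0,0],-6,143]]'; m
python3 -m crank '[[[0,0,0],-2,143]]'; m
python3 -m crank '[[[0,0,0],-2,143]]'; m
python3 -m crank '[[[0,0,0],-2,143]]'; m
python3 -m crank '[[[0,0,0],-2,143]]'; m
python3 -m crank '[[[0,0,0],-2,143]]'; m
python3 -m crank '[[[0,0,0],-2,143]]'; m
python3 -m crank '[[[0,0,0],-2,143]]'; m
python3 -m crank '[[[0,0,0],-2,143]]'; m
python3 -m crank '[[[0,0,0],-2,143]]'; m
python3 -m crank '[[[0,0,0],-2,143]]'; m
python3 -m crank '[[[0,0,0],-2,143]]'; m
python3 -m crank '[[[0,0,0],-2,143]]'; m) | grep LOG
```

```text
LOG t 5.35 al 72.4 psi 68.2 T0 -0.623 F [-11.1   2.4  19.2] T [0.9  1.61 0.27] op 0.442 g 42 dz 132.7
LOG t 5.65 al 78.4 psi 75.4 T0 -0.619 F [-5.2  0.2 11.4] T [ 0.59  0.46 -0.23] op 0.442 g 20 dz 132.4
LOG t 5.75 al 80.4 psi 77.9 T0 -0.530 F [-3.2  1.3 10.1] T [ 0.54  0.18 -0.19] op 0.441 g 15 dz 132.2
LOG t 5.85 al 82.4 psi 80.4 T0 -0.450 F [-0.6  1.   8.6] T [ 0.45 -0.05 -0.21] op 0.442 g 13 dz 132.1
LOG t 5.95 al 84.4 psi 82.9 T0 -0.388 F [-1.8 -0.3  7. ] T [ 0.3  -0.   -0.26] op 0.442 g 13 dz 131.8
LOG t 6.05 al 86.4 psi 85.4 T0 -0.323 F [-1.3 -0.8  6.8] T [ 0.12  0.17 -0.29] op 0.443 g 14 dz 131.6
LOG t 6.15 al 88.3 psi 87.9 T0 -0.393 F [-1.8 -1.1  8. ] T [ 0.    0.23 -0.46] op 0.440 g 18 dz 131.5
LOG t 6.25 al 90.3 psi 90.4 T0 -0.436 F [ 0.9 -0.3  3.4] T [ 0.02 -0.24 -0.58] op 0.436 g 18 dz 131.3
LOG t 6.35 al 92.3 psi 92.9 T0 -0.444 F [3.1 0.7 2.3] T [-0.04 -0.58 -0.69] op 0.438 g 21 dz 131.2
LOG t 6.45 al 94.2 psi 95.3 T0 -0.414 F [-0.1 -0.2  6.5] T [-0.38 -0.16 -0.84] op 0.438 g 25 dz 131.1
LOG t 6.55 al 96.2 psi 97.8 T0 -0.478 F [-1.  -1.   5.5] T [-0.57 -0.11 -1.06] op 0.445 g 32 dz 131.3
LOG t 6.65 al 98.2 psi 100.3 T0 -0.449 F [-1.2 -0.5  6.2] T [-0.82 -0.27 -1.24] op 0.447 g 38 dz 131.3
LOG t 6.75 al 100.2 psi 102.8 T0 -0.373 F [-2.6 -2.7  7.2] T [-1.05 -0.1  -1.32] op 0.442 g 44 dz 131.6
LOG t 6.85 al 102.1 psi 105.2 T0 -0.302 F [-7.5 -2.6 11.7] T [-1.32  0.53 -1.31] op 0.443 g 51 dz 131.8
```

```bash
m(){ python3 m.py; }; (
python3 -m crank '[[[0,0,-2],2,143],[[0,0,-2],4,143],[[0,0,-2],6,143],[[0,0,-2],8,143]]'; m
python3 -m crank '[[[0,0,0],2,143]]'; m
python3 -m crank '[[[0,0,0],2,143]]'; m
python3 -m crank '[[[0,0,0],2,143]]'; m
python3 -m crank '[[[0,0,0],2,143]]'; m
python3 -m crank '[[[0,0,0],2,143]]'; m
python3 -m crank '[[[0,0,0],2,143]]'; m
python3 -m crank '[[[0,0,0],2,143]]'; m
python3 -m crank '[[[0,0,0],2,143]]'; m
python3 -m crank '[[[0,0,0],2,143]]'; m
python3 -m crank '[[[0,0,0],2,143]]'; m
python3 -m crank '[[[0,0,0],2,143]]'; m
python3 -m crank '[[[0,0,0],2,143]]'; m
python3 -m crank '[[[0,0,0],2,143]]'; m
python3 -m crank '[[[0,0,0],2,143]]'; m) | grep LOG
```

```text
LOG t 7.25 al 94.3 psi 95.5 T0 0.162 F [ 1.2 -0.8  0.7] T [-0.21 -0.22 -0.01] op 0.442 g 6 dz 131.8
LOG t 7.35 al 92.3 psi 92.9 T0 0.129 F [ 0.9 -1.1 -0.7] T [-0.13 -0.19  0.01] op 0.444 g 1 dz 131.7
LOG t 7.45 al 90.3 psi 90.4 T0 -0.001 F [ 0.2 -0.7 -0.1] T [ 0.02 -0.03 -0.01] op 0.437 g 0 dz 131.6
LOG t 7.55 al 88.3 psi 87.8 T0 0.062 F [0.2 0.2 1.2] T [-0.09  0.    0.02] op 0.443 g 0 dz 131.4
LOG t 7.65 al 86.3 psi 85.3 T0 -0.043 F [-0.3 -0.2 -0.1] T [-0.01  0.   -0.06] op 0.437 g 0 dz 131.3
LOG t 7.75 al 84.3 psi 82.8 T0 0.172 F [ 1.3 -1.7  1. ] T [-0.16 -0.15  0.03] op 0.439 g 0 dz 131.3
LOG t 7.85 al 82.3 psi 80.3 T0 0.053 F [-0.6 -0.2  2. ] T [0.11 0.12 0.17] op 0.438 g 5 dz 131.4
LOG t 7.95 al 80.4 psi 77.9 T0 0.082 F [-2.1 -0.9  2.3] T [0.31 0.3  0.38] op 0.439 g 12 dz 131.4
LOG t 8.05 al 78.4 psi 75.4 T0 0.077 F [-2.9 -1.6  4.7] T [0.53 0.55 0.58] op 0.437 g 19 dz 131.6
LOG t 8.15 al 76.4 psi 73.0 T0 -0.033 F [-4.5 -0.1  6.9] T [0.78 0.79 0.7 ] op 0.442 g 26 dz 131.9
LOG t 8.25 al 74.5 psi 70.6 T0 -0.122 F [-5.   1.5  8.1] T [1.19 0.9  0.95] op 0.437 g 34 dz 132.1
LOG t 8.35 al 72.5 psi 68.3 T0 -0.141 F [-9.3 -0.3 11.5] T [1.3  1.3  1.06] op 0.439 g 41 dz 132.3
LOG t 8.45 al 70.5 psi 65.9 T0 -0.364 F [-11.5   1.   15.6] T [1.47 1.74 1.03] op 0.442 g 48 dz 132.6
LOG t 8.55 al 68.6 psi 63.6 T0 -0.404 F [-9.8  2.4 13.1] T [1.97 1.52 1.34] op 0.443 g 55 dz 132.8
LOG t 8.65 al 66.6 psi 61.3 T0 -0.668 F [-15.4   1.9  21.3] T [1.88 2.39 1.1 ] op 0.440 g 61 dz 133.0
```

```bash
m(){ python3 m.py; }; (
python3 -m crank '[[[0,0,0],0,50],[[0,0,-10],0,50],[[0,0,-10],0,50],[[0,0,-10],-8,50],[[0,0,-10],-16,50],[[0,0,-10],-24,50],[[0,0,-10],-32,50],[[0,0,-10],-40,50],[[0,0,-10],-48,50],[[0,0,0],-48,50]]'; m
python3 -m crank '[[[0,0,0],0,50],[[0,0,0],0,100],[[0,0,0],0,255],[[0,0,0],0,255],[[0,0,0],0,255],[[0,0,0],0,255]]' 50; m
python3 -m crank '[[[0,0,0],2,148],[[0,0,0],4,148],[[0,0,0],6,148]]' 25;m
python3 -m crank '[[[0,0,0],3,148]]'; m
python3 -m crank '[[[0,0,0],3,148]]'; m
python3 -m crank '[[[0,0,0],3,148]]'; m
python3 -m crank '[[[0,0,0],3,148]]'; m
python3 -m crank '[[[0,0,0],3,148]]'; m
python3 -m crank '[[[0,0,0],3,148]]'; m
python3 -m crank '[[[0,0,0],3,148]]'; m
python3 -m crank '[[[0,0,0],3,148]]'; m
python3 -m crank '[[[0,0,0],3,148]]'; m
python3 -m crank '[[[0,0,0],3,148]]'; m) | grep LOG
```

```text
LOG t 9.65 al 114.3 psi 119.8 T0 -0.031 F [-0.6  0.   0.6] T [ 0.04 -0.   -0.01] op 0.805 g 0 dz 133.4
LOG t 10.25 al 114.2 psi 119.6 T0 0.643 F [ 1.  -4.4  0.8] T [-1.34 -0.44 -0.35] op 0.495 g 50 dz 133.3
LOG t 10.55 al 108.3 psi 112.7 T0 0.499 F [-2.1 -4.9  3.3] T [-0.68  0.26  0.1 ] op 0.494 g 26 dz 133.6
LOG t 10.65 al 105.2 psi 109.0 T0 0.330 F [-1.  -3.4  2.9] T [-0.4   0.17  0.09] op 0.497 g 24 dz 133.5
LOG t 10.75 al 102.2 psi 105.3 T0 0.262 F [-1.3 -3.   2.9] T [-0.25  0.27  0.14] op 0.487 g 24 dz 133.4
LOG t 10.85 al 99.2 psi 101.6 T0 0.181 F [ 0.2 -1.4  1.1] T [-0.02  0.12  0.21] op 0.482 g 24 dz 133.3
LOG t 10.95 al 96.2 psi 97.8 T0 0.086 F [-1.3 -1.1  3.5] T [0.02 0.25 0.16] op 0.475 g 24 dz 133.2
LOG t 11.05 al 93.2 psi 94.0 T0 0.060 F [0.3 0.  3. ] T [0.19 0.11 0.24] op 0.473 g 25 dz 133.1
LOG t 11.15 al 90.2 psi 90.2 T0 0.031 F [ 2.4  1.  -1.5] T [ 0.55 -0.16  0.44] op 0.472 g 25 dz 132.9
LOG t 11.25 al 87.2 psi 86.5 T0 0.042 F [ 0.1 -0.4  2.8] T [0.74 0.26 0.65] op 0.475 g 28 dz 132.9
LOG t 11.35 al 84.3 psi 82.8 T0 0.006 F [ 0.8 -0.2  2.2] T [1.05 0.15 0.83] op 0.470 g 33 dz 133.0
LOG t 11.45 al 81.3 psi 79.1 T0 -0.093 F [-3.6  0.2  6. ] T [1.35 0.7  1.05] op 0.472 g 41 dz 133.2
LOG t 11.55 al 78.4 psi 75.4 T0 -0.090 F [-4.7  0.7  7.1] T [1.71 0.8  1.35] op 0.472 g 48 dz 133.5
```

```bash
m(){ python3 m.py; }; (
python3 -m crank '[[[0,0,0],0,255],[[0,0,0],0,255],[[0,0,0],0,255]]' 100; m
python3 -m crank '[[[0,0,0],-4,255],[[0,0,0],-8,255],[[0,0,0],-12,255]]'; m) | grep LOG
python3 - <<'E'
from h import *
cs=cam('scene');ct=cam('top')
a=cs['frame'][120:240,240:360];x,y=proj(ct,HUB).astype(int);b=ct['frame'][y-60:y+60,x-60:x+60]
cv2.imwrite('pics/c4.png',cv2.resize(np.hstack([a,b]),None,fx=3.3,fy=3.3))
E
```

```text
LOG t 11.85 al 78.5 psi 75.5 T0 -0.332 F [-4.  -1.   7.9] T [1.89 0.84 1.16] op 0.449 g 100 dz 133.8
LOG t 12.15 al 90.2 psi 90.2 T0 -0.546 F [-5.7  0.5  6.3] T [-1.12  0.56 -1.41] op 0.440 g 104 dz 133.6
```

View pics/c4.png

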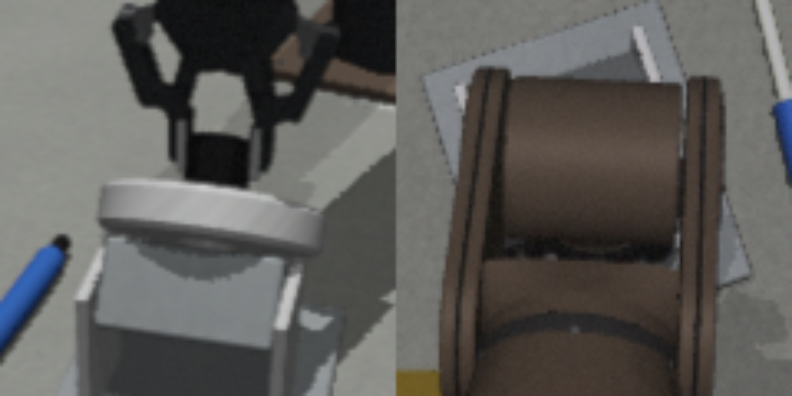

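```bash
m(){ python3 m.py; }; (
python3 -m crank '[[[0,0,0],4,255],[[0,0,0],8,255],[[0,0,0],12,255],[[0,0,0],16,255],[[0,0,0],20,255],[[0,0,0],22,255],[[0,0,0],24,255],[[0,0,0],24,255]]' 60; m
python3 -m crank '[[[0,0,0],0,50],[[0,0,-10],0,50],[[0,0,-10],0,50],[[0,0,-10],-8,50],[[0,0,-10],-16,50],[[0,0,-10],-24,50],[[0,0,-10],-32,50],[[0,0,-10],-40,50],[[0,0,-10],-48,50],[[0,0,-10],-54,50]]'
python3 -m crank '[[[0,0,11],0,50],[[0,0,11],0,100],[[0,0,11],0,255],[[0,0,11],0,255],[[0,0,11],0,255],[[0,0,11],0,255]]' 50; m
python3 -m crank '[[[0,0,0],2,148],[[0,0,0],4,148],[[0,0,0],6,148]]' 35;m
python3 -m crank '[[[0,0,0],3,148]]'; m
python3 -m crank '[[[0,0,0],3,148]]'; m
python3 -m crank '[[[0,0,0],3,148]]'; m
python3 -m crank '[[[0,0,0],3,148]]'; m
python3 -m crank '[[[0,0,0],3,148]]'; m
python3 -m crank '[[[0,0,0],3,148]]'; m
python3 -m crank '[[[0,0,0],3,148]]'; m
python3 -m crank '[[[0,0,0],3,148]]'; m
python3 -m crank '[[[0,0,0],3,148]]'; m
python3 -m crank '[[[0,0,0],3,148]]'; m) | grep LOG
```

```text
LOG t 13.05 al 66.6 psi 61.2 T0 -1.006 F [-24.6   2.2  27.2] T [2.62 3.57 1.47] op 0.442 g 119 dz 135.4
LOG t 14.65 al 120.1 psi 126.3 T0 0.584 F [ 2.8 -7.4 -3.5] T [-1.33 -0.71 -0.52] op 0.471 g 49 dz 131.5
LOG t 14.95 al 114.2 psi 119.6 T0 0.587 F [-0.4 -5.3 -0.5] T [-0.87 -0.04 -0.01] op 0.464 g 33 dz 131.9
LOG t 15.05 al 111.2 psi 116.1 T0 0.436 F [-0.6 -4.   1. ] T [-0.73  0.   -0.06] op 0.457 g 33 dz 132.0
LOG t 15.15 al 108.1 psi 112.5 T0 0.442 F [ 0.7 -2.9 -0.5] T [-0.47 -0.16  0.12] op 0.451 g 33 dz 131.7
LOG t 15.25 al 105.1 psi 108.9 T0 0.285 F [-0.2 -1.5 -0.7] T [-0.38 -0.17  0.02] op 0.444 g 34 dz 131.7
LOG t 15.35 al 102.1 psi 105.2 T0 0.033 F [ 1.9  0.  -3.2] T [-0.09 -0.36 -0.09] op 0.435 g 34 dz 131.6
LOG t 15.45 al 99.1 psi 101.5 T0 0.126 F [ 1.7  0.3 -2.7] T [-0.08 -0.38  0.03] op 0.428 g 34 dz 131.6
LOG t 15.55 al 96.1 psi 97.7 T0 0.157 F [-0.8  0.4  1.2] T [-0.07  0.07  0.17] op 0.429 g 25 dz 131.7
LOG t 15.65 al 93.1 psi 94.0 T0 0.086 F [-2.3 -0.3  1.2] T [-0.01  0.25  0.15] op 0.424 g 15 dz 131.6
LOG t 15.75 al 90.1 psi 90.1 T0 0.015 F [-0.1  0.9  0.2] T [0.11 0.04 0.13] op 0.420 g 7 dz 131.4
LOG t 15.85 al 87.2 psi 86.4 T0 -0.031 F [-1.2  0.5  0. ] T [0.52 0.11 0.39] op 0.421 g 17 dz 131.5
LOG t 15.95 al 84.3 psi 82.7 T0 0.048 F [-2.6 -0.4  4.5] T [1.03 0.58 0.94] op 0.419 g 33 dz 131.7
```

```bash
python3 -m crank '[[[0,0,0],0,40],[[0,0,-5],0,40],[[0,0,-50],0,40],[[0,50,-60],0,40],[[0,100,-60],0,40],[[0,150,-60],0,40],[[0,200,-60],0,40],[[0,250,-60],0,40],[[0,250,-60],0,40]]' | head -2
python3 - <<'E'
from h import *
c=cam('top')
for x in pockets(c): print(x)
togo([.491,.0293,.132])
x,y=proj(c,HUB).astype(int);cv2.imwrite('pics/c5.png',cv2.resize(c['frame'][y-60:y+60,x-60:x+60],None,fx=4,fy=4))
E
```

```text
time: 16.85
eef_pos: [0.5226, -0.2237, 0.192]
(np.float64(-50.5), np.float64(2.8), np.float64(176.8), np.int32(1225))
(np.float64(-22.7), np.float64(45.3), np.float64(116.6), np.int32(1168))
(np.float64(-27.5), np.float64(-42.7), np.float64(-122.8), np.int32(1193))
(np.float64(28.3), np.float64(42.7), np.float64(56.5), np.int32(1094))
(np.float64(23.4), np.float64(-45.5), np.float64(-62.8), np.int32(1129))
pos [ 0.5223 -0.221   0.1915] y az -83.0 shift mm [  -0.4 -252.3   59.4] yaw None q [-0.58  0.09  1.88 -0.    1.17  0.87] 16.9
```

View pics/c5.png

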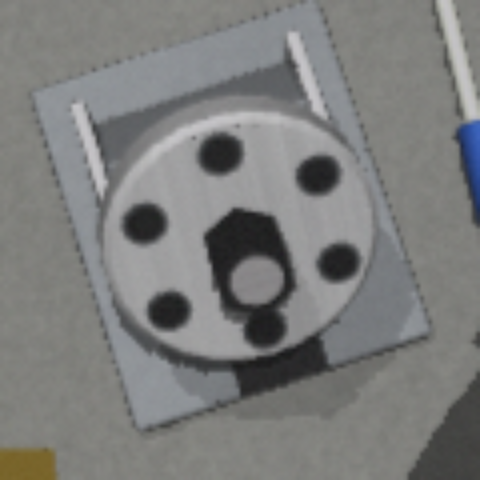

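Pockets are at 57° mod 60, at pixels (265,327), (340,262), (318,173), (220,153), (143,223) and (168,310) in the crop. The rotor has therefore turned about −145.6°, counting flats. I'll regrip and do a careful two-way sweep.

```bash
m(){ python3 m.py; }; (
python3 -m crank '[[[0,-50,0],0,40],[[0,-100,0],0,40],[[0,-150,0],0,40],[[0,-200,0],0,40],[[0,-252,0],-2,40],[[0,-252,0],-2,40],[[0,-252,30],-2,40],[[0,-252,55],-2,40],[[0,-252,60],-2,40],[[0,-252,60],-2,40]]'; m
python3 -m crank '[[[0,0,0],0,100],[[0,0,0],0,148],[[0,0,0],0,148],[[0,0,0],0,148]]' 40; m
python3 -m crank '[[[0,0,0],-2,148],[[0,0,0],-4,148],[[0,0,0],-6,148]]'; m
python3 -m crank '[[[0,0,0],-2,148]]'; m
python3 -m crank '[[[0,0,0],-2,148]]'; m
python3 -m crank '[[[0,0,0],-2,148]]'; m
python3 -m crank '[[[0,0,0],-2,148]]'; m
python3 -m crank '[[[0,0,0],-2,148]]'; m
python3 -m crank '[[[0,0,0],-2,148]]'; m
python3 -m crank '[[[0,0,0],-2,148]]'; m
echo LOG rev
python3 -m crank '[[[0,0,0],2,148],[[0,0,0],4,148],[[0,0,0],6,148]]'; m
python3 -m crank '[[[0,0,0],2,148]]'; m
python3 -m crank '[[[0,0,0],2,148]]'; m
python3 -m crank '[[[0,0,0],2,148]]'; m
python3 -m crank '[[[0,0,0],2,148]]'; m
python3 -m crank '[[[0,0,0],2,148]]'; m
python3 -m crank '[[[0,0,0],2,148]]'; m
python3 -m crank '[[[0,0,0],2,148]]'; m
python3 -m crank '[[[0,0,0],2,148]]'; m
python3 -m crank '[[[0,0,0],2,148]]'; m
python3 -m crank '[[[0,0,0],2,148]]'; m
python3 -m crank '[[[0,0,0],2,148]]'; m
) | grep LOG
```

```text
LOG t 17.90 al 86.3 psi 85.3 T0 -0.052 F [0.4 0.5 0.6] T [ 0.   -0.02 -0.06] op 0.847 g 0 dz 130.6
LOG t 18.30 al 86.3 psi 85.4 T0 0.344 F [-0.9 -5.3  3.4] T [-0.47  0.06  0.01] op 0.423 g 17 dz 133.3
LOG t 18.60 al 92.2 psi 92.8 T0 0.088 F [-3.9 -5.3  5.6] T [-1.12  0.29 -0.76] op 0.424 g 23 dz 133.1
LOG t 18.70 al 94.2 psi 95.3 T0 0.071 F [-5.2 -6.3  5.9] T [-1.34  0.55 -0.91] op 0.421 g 30 dz 133.3
LOG t 18.80 al 96.2 psi 97.8 T0 0.041 F [-7.1 -6.1  8.4] T [-1.58  0.68 -1.09] op 0.427 g 38 dz 133.5
LOG t 18.90 al 98.1 psi 100.3 T0 0.087 F [-6.5 -6.5  7.7] T [-1.96  0.51 -1.36] op 0.424 g 46 dz 133.7
LOG t 19.00 al 100.1 psi 102.7 T0 0.034 F [-8.  -7.1  8.7] T [-2.14  0.72 -1.54] op 0.427 g 54 dz 133.9
LOG t 19.10 al 102.1 psi 105.2 T0 0.025 F [-10.4  -6.5  12.8] T [-2.52  1.03 -1.76] op 0.426 g 62 dz 134.1
LOG t 19.20 al 104.1 psi 107.6 T0 0.135 F [-12.3  -9.1  13.8] T [-2.54  1.29 -1.63] op 0.425 g 69 dz 134.4
LOG t 19.30 al 106.1 psi 110.0 T0 0.256 F [-12.9  -9.7  13.7] T [-2.83  1.27 -1.7 ] op 0.424 g 76 dz 134.6
LOG rev
LOG t 19.60 al 100.3 psi 103.0 T0 0.475 F [-3.1 -6.8  5.2
[... 459 characters left out ...]
 t 20.10 al 90.2 psi 90.3 T0 0.528 F [ 1.2 -3.7  0.8] T [-0.53 -0.36  0.15] op 0.421 g 5 dz 133.5
LOG t 20.20 al 88.3 psi 87.8 T0 0.550 F [ 3.4 -4.4 -0.3] T [-0.24 -0.44  0.37] op 0.422 g 14 dz 133.4
LOG t 20.30 al 86.4 psi 85.4 T0 0.670 F [ 4.4 -3.9 -3. ] T [ 0.13 -0.65  0.76] op 0.420 g 25 dz 133.2
LOG t 20.40 al 84.4 psi 82.9 T0 0.706 F [ 1.3 -6.   2.2] T [ 0.27 -0.18  0.98] op 0.420 g 36 dz 133.4
LOG t 20.50 al 82.5 psi 80.5 T0 0.612 F [-0.3 -6.   5.6] T [0.48 0.19 1.09] op 0.420 g 47 dz 133.6
LOG t 20.60 al 80.5 psi 78.1 T0 0.719 F [ 0.3 -6.2  4.3] T [0.8  0.16 1.46] op 0.424 g 57 dz 133.8
LOG t 20.70 al 78.6 psi 75.6 T0 0.748 F [-1.7 -6.1  6.7] T [1.09 0.33 1.75] op 0.421 g 66 dz 134.0
```

```bash
cat > fit.py <<'E'
from h import *
from scipy.optimize import least_squares
L=[json.loads(l) for l in open('log.jsonl')]
segs=[(5.74,6.8,1,-7,112.6),(7.84,8.4,-1,8,112.6),(10.64,11.5,-1,17,172.6),(15.14,15.9,-1,8,232.6),(18.69,19.25,1,-3,232.6),(19.79,20.7,-1,4,232.6)]+json.load(open('segs.json'))
D=[]
for i,(a,b,s,lag,off) in enumerate(segs):
    for r in L:
        if a<=r['t']<=b+.01:
            F=np.array(r['F']);T=np.array(r['T']);p=np.array(r['p']);k=-np.array(r['z'])
            D.append((i,s,r['psi']+lag-off,(T+np.cross(p-HUB,F))@A,np.cross(k,F)@A,*np.cross(A,T)[:2]*0,T@LOW,T@SIDE,F@LOW,F@SIDE))
D=np.array(D);i,s,rho,T0,g=D[:,:5].T
rr=np.radians(rho)
def mod(x): return -s*x[0]-(x[1]*np.sin(rr)+x[2]*np.cos(rr))*-1
def res(x): return T0+x[3]*g-mod(x)+0*x[0]
f=least_squares(res,[.26,.1,.1,.15],loss='soft_l1',f_scale=.06)
x=f.x; ph=np.degrees(np.arctan2(x[2],x[1])); # gravity torque on rotor = a sin+b cos = -K sin(rho-rho0)
K=np.hypot(x[1],x[2]); rho0=np.degrees(np.arctan2(x[2],-x[1]))
cov=np.linalg.inv(f.jac.T@f.jac)*(res(x)**2).mean()
print('D %.3f K %.3f L %.3f rho_low %.1f'%(x[0],K,x[3],rho0%360-360),'sd',np.sqrt(np.diag(cov)).round(3))
for j in range(len(segs)):
    m=i==j; c=(T0+x[3]*g)[m]; print(j,segs[j][2],'rho %.0f..%.0f'%(rho[m][0],rho[m][-1]),'T',c.round(2),'model',mod(x)[m].mean().round(2),'W %.3f'%(-s[m]*x[0]-c).mean())
E
echo '[]'>segs.json; python3 fit.py
```

```text
D 0.249 K 0.224 L 0.132 rho_low -152.9 sd [0.013 0.028 0.023 0.011]
0 1 rho -42..-17 T [-0.37 -0.36 -0.38 -0.37 -0.45 -0.47 -0.45 -0.42 -0.54 -0.46 -0.54] model -0.43 W 0.188
1 -1 rho -24..-36 T [ 0.05  0.05 -0.    0.04  0.09  0.01] model 0.06 W 0.209
2 -1 rho -47..-77 T [ 0.08  0.05  0.06  0.03  0.06  0.07  0.01 -0.02 -0.01] model 0.03 W 0.213
3 -1 rho -112..-138 T [ 0.2   0.17 -0.    0.12  0.21  0.11  0.09  0.03] model 0.15 W 0.135
4 1 rho -140..-128 T [-0.33 -0.31 -0.3  -0.38 -0.3  -0.36] model -0.32 W 0.082
5 -1 rho -131..-153 T [0.26 0.14 0.25 0.22 0.14 0.28 0.21 0.15 0.23 0.3 ] model 0.21 W 0.031
```

```bash
m(){ python3 m.py; }; (
python3 -m crank '[[[0,0,0],0,50],[[0,0,-10],0,50],[[0,1.5,-10],0,50],[[0,1.5,-10],-8,50],[[0,1.5,-10],-16,50],[[0,1.5,-10],-24,50],[[0,1.5,-10],-32,50],[[0,1.5,-10],-40,50],[[0,1.5,-10],-46,50],[[0,1.5,0],-46,50]]'
python3 -m crank '[[[0,0,0],0,50],[[0,0,0],0,100],[[0,0,0],0,255],[[0,0,0],0,255],[[0,0,0],0,255],[[0,0,0],0,255]]' 50; m
python3 -m crank '[[[0,0,0],3,148],[[0,0,0],6,148],[[0,0,0],9,148]]' 50;m
python3 -m crank '[[[0,0,0],3,148]]'; m
python3 -m crank '[[[0,0,0],3,148]]'; m
python3 -m crank '[[[0,0,0],3,148]]'; m
python3 -m crank '[[[0,0,0],3,148]]'; m
python3 -m crank '[[[0,0,0],3,148]]'; m
python3 -m crank '[[[0,0,0],3,148]]'; m
python3 -m crank '[[[0,0,0],3,148]]'; m
python3 -m crank '[[[0,0,0],3,148]]'; m
python3 -m crank '[[[0,0,0],3,148]]'; m
python3 -m crank '[[[0,0,0],3,148]]'; m
echo LOG rev
python3 -m crank '[[[0,0,0],-2,148],[[0,0,0],-4,148],[[0,0,0],-6,148],[[0,0,0],-8,148]]'; m
python3 -m crank '[[[0,0,0],-2,148]]'; m
python3 -m crank '[[[0,0,0],-2,148]]'; m
python3 -m crank '[[[0,0,0],-2,148]]'; m
python3 -m crank '[[[0,0,0],-2,148]]'; m
python3 -m crank '[[[0,0,0],-2,148]]'; m
python3 -m crank '[[[0,0,0],-2,148]]'; m
python3 -m crank '[[[0,0,0],-2,148]]'; m
) | grep LOG
```

```text
LOG t 22.30 al 124.2 psi 130.7 T0 0.964 F [ 4.  -7.3 -0.8] T [-1.66 -1.03 -0.33] op 0.516 g 49 dz 133.0
LOG t 22.60 al 115.3 psi 120.9 T0 0.815 F [-6.8 -8.1 13.7] T [-1.17  1.11  0.24] op 0.498 g 47 dz 134.1
LOG t 22.70 al 112.3 psi 117.4 T0 0.683 F [-5.5 -5.5 11.2] T [-0.91  0.99  0.28] op 0.489 g 47 dz 134.2
LOG t 22.80 al 109.2 psi 113.8 T0 0.576 F [-1.7 -4.2  7.3] T [-0.58  0.32  0.28] op 0.486 g 47 dz 133.9
LOG t 22.90 al 106.2 psi 110.2 T0 0.451 F [-1.6 -3.1  4.9] T [-0.4   0.19  0.26] op 0.480 g 48 dz 133.8
LOG t 23.00 al 103.2 psi 106.5 T0 0.348 F [-0.7 -1.8  3.6] T [-0.09 -0.1   0.33] op 0.481 g 48 dz 133.5
LOG t 23.10 al 100.2 psi 102.8 T0 0.270 F [-0.6 -1.3  4.6] T [-0.01 -0.07  0.3 ] op 0.470 g 48 dz 133.4
LOG t 23.20 al 97.2 psi 99.1 T0 0.323 F [-2.7 -1.2  7.1] T [0.03 0.23 0.46] op 0.469 g 48 dz 133.3
LOG t 23.30 al 94.2 psi 95.3 T0 0.182 F [-3.1 -0.9  6.4] T [0.01 0.44 0.32] op 0.469 g 49 dz 133.1
LOG t 23.40 al 91.2 psi 91.6 T0 0.295 F [ 5.   0.3 -0.2] T [ 0.65 -0.64  0.74] op 0.463 g 50 dz 133.1
LOG t 23.50 al 88.3 psi 87.8 T0 0.314 F [ 5.9  1.3 -1.2] T [ 1.1  -0.67 
[... 278 characters left out ...]
484 F [-3.   0.4  6.9] T [-1.01  0.07 -1.35] op 0.457 g 58 dz 133.1
LOG t 24.20 al 97.0 psi 98.8 T0 -0.580 F [-2.9  2.1  5.9] T [-1.4  -0.1  -1.77] op 0.464 g 63 dz 133.2
LOG t 24.30 al 98.9 psi 101.3 T0 -0.469 F [-4.2 -0.1  7. ] T [-1.61  0.11 -1.78] op 0.461 g 67 dz 133.4
LOG t 24.40 al 100.9 psi 103.7 T0 -0.484 F [-6.6 -0.4  8.8] T [-1.89  0.32 -1.96] op 0.460 g 73 dz 133.6
LOG t 24.50 al 102.9 psi 106.2 T0 -0.398 F [-10.2  -1.5  13.1] T [-2.    0.94 -1.84] op 0.461 g 78 dz 133.8
LOG t 24.60 al 104.9 psi 108.7 T0 -0.336 F [-9.8 -4.1 12.8] T [-2.33  0.69 -2.09] op 0.460 g 83 dz 133.9
LOG t 24.70 al 106.9 psi 111.1 T0 -0.168 F [-12.3  -5.1  14.2] T [-2.66  0.94 -2.1 ] op 0.460 g 88 dz 134.1
```

```bash
python3 -m crank '[[[0,0,0],0,40],[[0,0,-5],0,40],[[0,0,-50],0,40],[[0,50,-60],0,40],[[0,100,-60],0,40],[[0,150,-60],0,40],[[0,200,-60],0,40],[[0,250,-60],0,40],[[0,250,-60],0,40]]' | head -2
python3 - <<'E'
from h import *
c=cam('top')
for x in pockets(c): print(x)
togo([.491,.029,.132])
E
echo '[[22.69,23.6,-1,13,292.6],[24.1,24.6,1,8,292.6]]'>segs.json; python3 fit.py
```

```text
time: 25.6
eef_pos: [0.6182, -0.1902, 0.1905]
(np.float64(-48.2), np.float64(15.5), np.float64(162.2), np.int32(1198))
(np.float64(-10.5), np.float64(49.9), np.float64(101.9), np.int32(1146))
(np.float64(-37.4), np.float64(-34.3), np.float64(-137.5), np.int32(1190))
(np.float64(38.1), np.float64(34.2), np.float64(41.9), np.int32(1107))
(np.float64(11.3), np.float64(-49.9), np.float64(-77.3), np.int32(1119))
pos [ 0.6171 -0.1877  0.1903] y az -59.9 shift mm [  -0.4 -250.7   58.6] yaw None q [-0.45  0.26  1.69  0.    1.2   0.59] 25.65
D 0.262 K 0.244 L 0.158 rho_low -176.0 sd [0.019 0.036 0.03  0.014]
0 1 rho -42..-17 T [-0.34 -0.34 -0.38 -0.37 -0.46 -0.48 -0.45 -0.43 -0.55 -0.47 -0.57] model -0.39 W 0.177
1 -1 rho -24..-36 T [ 0.05  0.04 -0.02  0.06  0.13  0.04] model 0.12 W 0.211
2 -1 rho -47..-77 T [ 0.04  0.01  0.04  0.01  0.06  0.08  0.01 -0.03  0.  ] model 0.04 W 0.238
3 -1 rho -112..-138 T [ 0.15  0.14 -0.01  0.12  0.21  0.11  0.1   0.04] model 0.07 W 0.152
4 1 rho -140..-128 T [-0.41 -0.38 -0.38 -0.46 -0.36 -0.46] model -0.42 W 0.147
5 -1 rho -131..-153 T [0.19 0.07 0.2  0.15 0.06 0.2  0.12 0.06 0.13 0.21] model 0.13 W 0.122
6 -1 rho -162..-195 T [0.28 0.22 0.19 0.19 0.16 0.27 0.16 0.21 0.31 0.24] model 0.27 W 0.038
7 1 rho -188..-176 T [-0.38 -0.32 -0.39 -0.38 -0.32 -0.51] model -0.24 W 0.121
```

```bash
sed -i 's/(10.64,11.5,-1,17,172.6)/(10.64,11.5,-1,22,172.6)/; s/(15.14,15.9,-1,8,/(15.14,15.9,-1,6,/' fit.py
echo '[[22.69,23.6,-1,22,292.6],[24.1,24.6,1,21,292.6]]'>segs.json; python3 fit.py
```

```text
D 0.265 K 0.261 L 0.158 rho_low -172.7 sd [0.016 0.03  0.021 0.011]
0 1 rho -42..-17 T [-0.34 -0.34 -0.38 -0.37 -0.46 -0.48 -0.45 -0.43 -0.55 -0.47 -0.57] model -0.42 W 0.174
1 -1 rho -24..-36 T [ 0.05  0.04 -0.02  0.06  0.13  0.04] model 0.11 W 0.214
2 -1 rho -42..-72 T [ 0.04  0.01  0.04  0.01  0.06  0.08  0.01 -0.03  0.  ] model 0.03 W 0.242
3 -1 rho -114..-140 T [ 0.15  0.14 -0.01  0.12  0.21  0.11  0.1   0.04] model 0.08 W 0.155
4 1 rho -140..-128 T [-0.41 -0.38 -0.38 -0.46 -0.36 -0.46] model -0.43 W 0.144
5 -1 rho -131..-153 T [0.19 0.07 0.2  0.15 0.06 0.2  0.12 0.06 0.13 0.21] model 0.13 W 0.126
6 -1 rho -153..-186 T [0.28 0.22 0.19 0.19 0.16 0.27 0.16 0.21 0.31 0.24] model 0.25 W 0.041
7 1 rho -175..-163 T [-0.38 -0.32 -0.39 -0.38 -0.32 -0.51] model -0.28 W 0.117
```

```bash
m(){ python3 m.py; }; (
python3 -m crank '[[[0,-50,0],0,40],[[0,-100,0],-3,40],[[0,-150,0],-6,40],[[0,-200,0],-9,40],[[0,-250,0],-12,40],[[0,-250,0],-13,40],[[0,-250,30],-13,40],[[0,-250,55],-13,40],[[0,-250,60],-13,40],[[0,-250,60],-13,40]]'
python3 -m crank '[[[0,0,0],0,100],[[0,0,0],0,255],[[0,0,0],0,255],[[0,0,0],0,255],[[0,0,0],0,255]]' 110; m
python3 -m crank '[[[0,0,0],4,255],[[0,0,0],8,255],[[0,0,0],12,255],[[0,0,0],16,255],[[0,0,0],20,255],[[0,0,0],24,255],[[0,0,0],28,255],[[0,0,0],32,255],[[0,0,0],36,255],[[0,0,0],40,255]]'; m
python3 -m crank '[[[0,0,0],0,148],[[0,0,0],-3,148],[[0,0,0],-5,148]]' 40; m
python3 -m crank '[[[0,0,0],-2,148]]'; m
python3 -m crank '[[[0,0,0],-2,148]]'; m
python3 -m crank '[[[0,0,0],-2,148]]'; m
python3 -m crank '[[[0,0,0],-2,148]]'; m
python3 -m crank '[[[0,0,0],-2,148]]'; m
python3 -m crank '[[[0,0,0],-2,148]]'; m
python3 -m crank '[[[0,0,0],-2,148]]'; m
python3 -m crank '[[[0,0,0],-2,148]]'; m
) | grep LOG
```

```text
LOG t 27.15 al 120.2 psi 126.4 T0 0.407 F [-2.  -3.9  6.1] T [-1.5  -0.38 -0.73] op 0.464 g 105 dz 134.8
LOG t 28.15 al 80.6 psi 78.1 T0 0.242 F [-5.5 -2.  17. ] T [2.31 0.23 2.09] op 0.400 g 131 dz 136.4
LOG t 28.45 al 85.4 psi 84.1 T0 -0.299 F [1.5 2.8 8.1] T [ 0.67 -0.45  0.08] op 0.421 g 29 dz 135.9
LOG t 28.55 al 87.4 psi 86.7 T0 -0.190 F [1.4 2.1 5.8] T [ 0.4  -0.21  0.05] op 0.422 g 15 dz 135.7
LOG t 28.65 al 89.3 psi 89.1 T0 -0.348 F [0.5 0.8 6.6] T [ 0.3  -0.15 -0.23] op 0.424 g 10 dz 135.4
LOG t 28.75 al 91.3 psi 91.6 T0 -0.371 F [3.  2.3 6.2] T [ 0.13 -0.41 -0.42] op 0.424 g 12 dz 135.2
LOG t 28.85 al 93.2 psi 94.0 T0 -0.480 F [3.8 3.  5.6] T [-0.04 -0.71 -0.73] op 0.425 g 21 dz 135.1
LOG t 28.95 al 95.1 psi 96.5 T0 -0.536 F [1.6 3.4 5.7] T [-0.3  -0.58 -0.97] op 0.422 g 32 dz 135.1
LOG t 29.05 al 97.1 psi 99.0 T0 -0.574 F [0.7 2.1 5.4] T [-0.6  -0.6  -1.26] op 0.421 g 43 dz 135.3
LOG t 29.15 al 99.1 psi 101.4 T0 -0.559 F [-1.7  1.3  8.8] T [-0.79 -0.26 -1.33] op 0.421 g 53 dz 135.5
LOG t 29.25 al 101.0 psi 103.9 T0 -0.741 F [-3.9  2.5  9.6] T [-1.02 -0.06 -1.67] op 0.426 g 63 dz 135.7
```

Aligned grip (opening 0.42). Next is the opposite direction.

```bash
m(){ python3 m.py; }; (
python3 -m crank '[[[0,0,0],2,148],[[0,0,0],4,148],[[0,0,0],6,148],[[0,0,0],8,148]]'; m
python3 -m crank '[[[0,0,0],2,148]]'; m
python3 -m crank '[[[0,0,0],2,148]]'; m
python3 -m crank '[[[0,0,0],2,148]]'; m
python3 -m crank '[[[0,0,0],2,148]]'; m
python3 -m crank '[[[0,0,0],2,148]]'; m
python3 -m crank '[[[0,0,0],2,148]]'; m
python3 -m crank '[[[0,0,0],2,148]]'; m
python3 -m crank '[[[0,0,0],2,148]]'; m
python3 -m crank '[[[0,0,0],2,148]]'; m
python3 -m crank '[[[0,0,0],2,148]]'; m
) | grep LOG
echo '[[22.69,23.6,-1,22,292.6],[24.1,24.6,1,21,292.6],[28.84,29.15,1,-3,292.6],[29.74,30.65,-1,4,292.6]]'>segs.json; python3 fit.py
```

```text
LOG t 29.65 al 93.3 psi 94.1 T0 0.065 F [-2.2  1.4  9.2] T [0.03 0.43 0.21] op 0.418 g 20 dz 135.5
LOG t 29.75 al 91.3 psi 91.6 T0 0.090 F [-2.2  1.1  8.7] T [0.11 0.26 0.26] op 0.420 g 15 dz 135.3
LOG t 29.85 al 89.3 psi 89.1 T0 0.158 F [-0.6  0.4  7. ] T [0.28 0.06 0.43] op 0.424 g 15 dz 135.1
LOG t 29.95 al 87.3 psi 86.6 T0 0.199 F [1.1 0.7 6. ] T [ 0.58 -0.19  0.67] op 0.419 g 21 dz 134.9
LOG t 30.05 al 85.4 psi 84.2 T0 0.241 F [-0.1 -0.1  9.9] T [0.64 0.21 0.83] op 0.421 g 30 dz 134.8
LOG t 30.15 al 83.5 psi 81.7 T0 0.251 F [-0.7  1.4  7.9] T [1.19 0.02 1.25] op 0.419 g 40 dz 135.0
LOG t 30.25 al 81.5 psi 79.3 T0 0.349 F [-6.6 -2.3 16.7] T [0.78 0.9  1.18] op 0.421 g 50 dz 135.2
LOG t 30.35 al 79.6 psi 76.9 T0 0.253 F [-4.4 -0.7 11.1] T [1.49 0.64 1.57] op 0.419 g 58 dz 135.5
LOG t 30.45 al 77.6 psi 74.4 T0 0.203 F [-8.5 -0.2 17.3] T [1.28 1.2  1.46] op 0.422 g 67 dz 135.7
LOG t 30.55 al 75.6 psi 72.0 T0 0.116 F [-7.1  0.5 15.4] T [1.61 1.14 1.6 ] op 0.424 g 74 dz 136.0
LOG t 30.65 al 73.6 psi 69.6 T0 0.048 F [-8.9  0.1 16.1] T [1.8  1.32 1.69] op 0.423 g 81 dz 136.2
D 0.258 K 0
[... 230 characters left out ...]
14 W 0.202
2 -1 rho -42..-72 T [ 0.02 -0.01  0.03  0.01  0.06  0.08  0.   -0.03  0.01] model 0.06 W 0.240
3 -1 rho -114..-140 T [ 0.13  0.13 -0.01  0.12  0.22  0.11  0.11  0.05] model 0.06 W 0.151
4 1 rho -140..-128 T [-0.44 -0.41 -0.41 -0.5  -0.39 -0.5 ] model -0.44 W 0.185
5 -1 rho -131..-153 T [0.16 0.04 0.17 0.13 0.03 0.17 0.08 0.02 0.09 0.17] model 0.1 W 0.153
6 -1 rho -153..-186 T [0.25 0.19 0.18 0.18 0.15 0.27 0.16 0.21 0.31 0.24] model 0.21 W 0.045
7 1 rho -175..-163 T [-0.37 -0.3  -0.39 -0.37 -0.31 -0.52] model -0.31 W 0.119
8 1 rho -202..-194 T [-0.27 -0.23 -0.38 -0.39] model -0.19 W 0.060
9 -1 rho -197..-219 T [0.25 0.21 0.24 0.23 0.41 0.27 0.29 0.38 0.34 0.27] model 0.36 W -0.029
```

```bash
m(){ python3 m.py; }; (
python3 -m crank '[[[0,0,0],0,50],[[0,0,-12],0,50],[[0,0,-12],0,50],[[0,0,-12],-8,50],[[0,0,-12],-16,50],[[0,0,-12],-24,50],[[0,0,-12],-32,50],[[0,0,-12],-40,50],[[0,0,-12],-46,50],[[0,0,-2],-46,50]]'
python3 -m crank '[[[0,0,0],0,50],[[0,0,0],0,100],[[0,0,0],0,255],[[0,0,0],0,255],[[0,0,0],0,255],[[0,0,0],0,255]]' 110; m
python3 -m crank '[[[0,0,0],4,255],[[0,0,0],8,255],[[0,0,0],12,255],[[0,0,0],16,255],[[0,0,0],20,255],[[0,0,0],24,255],[[0,0,0],28,255],[[0,0,0],32,255],[[0,0,0],36,255],[[0,0,0],40,255]]'; m
python3 -m crank '[[[0,0,0],0,148],[[0,0,0],-3,148],[[0,0,0],-5,148]]' 40; m
python3 -m crank '[[[0,0,0],-2,148]]'; m
python3 -m crank '[[[0,0,0],-2,148]]'; m
python3 -m crank '[[[0,0,0],-2,148]]'; m
python3 -m crank '[[[0,0,0],-2,148]]'; m
python3 -m crank '[[[0,0,0],-2,148]]'; m
python3 -m crank '[[[0,0,0],-2,148]]'; m
python3 -m crank '[[[0,0,0],-2,148]]'; m
echo LOG rev
python3 -m crank '[[[0,0,0],2,148],[[0,0,0],4,148],[[0,0,0],6,148],[[0,0,0],8,148]]'; m
python3 -m crank '[[[0,0,0],2,148]]'; m
python3 -m crank '[[[0,0,0],2,148]]'; m
python3 -m crank '[[[0,0,0],2,148]]'; m
python3 -m crank '[[[0,0,0],2,148]]'; m
python3 -m crank '[[[0,0,0],2,148]]'; m
python3 -m crank '[[[0,0,0],2,148]]'; m
) | grep LOG
```

```text
LOG t 32.25 al 119.2 psi 125.3 T0 0.759 F [ 0.4 -5.5  2.2] T [-1.67 -0.63 -0.49] op 0.474 g 108 dz 135.1
LOG t 33.25 al 79.2 psi 76.5 T0 0.453 F [6.4 1.5 5.6] T [ 1.56 -0.45  1.68] op 0.410 g 110 dz 136.9
LOG t 33.55 al 84.2 psi 82.7 T0 -0.369 F [4.9 1.8 4.2] T [ 0.24 -1.07 -0.46] op 0.423 g 45 dz 136.7
LOG t 33.65 al 86.2 psi 85.1 T0 -0.337 F [5.1 2.7 3.1] T [ 0.19 -1.21 -0.47] op 0.423 g 39 dz 136.6
LOG t 33.75 al 88.2 psi 87.7 T0 -0.404 F [5.5 4.1 3.2] T [ 0.23 -1.26 -0.52] op 0.424 g 34 dz 136.4
LOG t 33.85 al 90.1 psi 90.2 T0 -0.389 F [5.5 2.3 5.1] T [ 0.23 -1.1  -0.49] op 0.424 g 30 dz 136.0
LOG t 33.95 al 92.1 psi 92.7 T0 -0.504 F [4.8 3.1 2.6] T [ 0.01 -1.04 -0.79] op 0.423 g 34 dz 136.3
LOG t 34.05 al 94.1 psi 95.1 T0 -0.429 F [8.1 4.7 0.6] T [-0.19 -1.52 -0.92] op 0.421 g 35 dz 135.9
LOG t 34.15 al 96.0 psi 97.6 T0 -0.599 F [-0.4  4.2  9.1] T [-0.09 -0.44 -0.85] op 0.424 g 43 dz 136.2
LOG t 34.25 al 98.0 psi 100.1 T0 -0.720 F [-0.5  3.8 13.1] T [-0.24 -0.36 -1.11] op 0.421 g 52 dz 136.4
LOG rev
LOG t 34.65 al 90.2 psi 90.3 T0 0.116 F [1.2 1.7 5.9] T [ 0.27 -0.19  0.34] op 0.420 g 12 dz 136.0
LOG t 34.75 al 88.3 psi 87.8 T0 0.155 F [2.6 0.7 3.1] T [ 0.47 -0.4   0.49] op 0.420 g 15 dz 135.8
LOG t 34.85 al 86.3 psi 85.3 T0 0.213 F [1.1 1.  7.1] T [ 0.63 -0.08  0.75] op 0.424 g 24 dz 135.8
LOG t 34.95 al 84.4 psi 82.9 T0 0.267 F [-0.4  0.1  6.3] T [0.84 0.05 0.99] op 0.417 g 34 dz 136.0
LOG t 35.05 al 82.4 psi 80.4 T0 0.196 F [-4.3 -0.3 11.5] T [0.89 0.59 1.04] op 0.419 g 43 dz 136.2
LOG t 35.15 al 80.5 psi 78.0 T0 0.185 F [-3.4  0.4 10.5] T [1.19 0.47 1.23] op 0.420 g 51 dz 136.4
LOG t 35.25 al 78.5 psi 75.5 T0 0.185 F [-6.6 -0.3 14.9] T [1.19 0.99 1.33] op 0.420 g 59 dz 136.6
```

```bash

echo '[[22.69,23.6,-1,22,292.6],[24.1,24.6,1,21,292.6],[28.84,29.15,1,-3,292.6],[29.74,30.65,-1,4,292.6],[33.94,34.25,1,-3,352.6],[34.74,35.25,-1,4,352.6]]'>segs.json; python3 fit.py
python3 -m crank '[[[0,0,0],0,40],[[0,0,-5],0,40],[[0,0,-50],0,40],[[0,50,-60],0,40],[[0,100,-60],0,40],[[0,150,-60],0,40],[[0,200,-60],0,40],[[0,250,-60],0,40],[[0,250,-60],0,40]]' | head -2
python3 - <<'E'
from h import *
c=cam('top')
for x in pockets(c): print(x)
togo([.491,.029,.132])
E
```

```text
D 0.248 K 0.183 L 0.165 rho_low -182.9 sd [0.021 0.038 0.028 0.015]
0 1 rho -42..-17 T [-0.33 -0.34 -0.38 -0.38 -0.46 -0.48 -0.45 -0.43 -0.55 -0.47 -0.58] model -0.33 W 0.191
1 -1 rho -24..-36 T [ 0.05  0.04 -0.02  0.06  0.14  0.05] model 0.16 W 0.195
2 -1 rho -42..-72 T [ 0.02 -0.01  0.04  0.01  0.06  0.08  0.   -0.03  0.01] model 0.1 W 0.229
3 -1 rho -114..-140 T [ 0.14  0.14 -0.01  0.12  0.22  0.11  0.11  0.05] model 0.1 W 0.140
4 1 rho -140..-128 T [-0.43 -0.4  -0.4  -0.48 -0.38 -0.48] model -0.39 W 0.182
5 -1 rho -131..-153 T [0.17 0.05 0.18 0.14 0.04 0.18 0.09 0.03 0.11 0.19] model 0.13 W 0.131
6 -1 rho -153..-186 T [0.26 0.2  0.18 0.18 0.15 0.27 0.16 0.21 0.31 0.24] model 0.21 W 0.031
7 1 rho -175..-163 T [-0.38 -0.31 -0.39 -0.37 -0.31 -0.51] model -0.29 W 0.131
8 1 rho -202..-194 T [-0.27 -0.24 -0.38 -0.4 ] model -0.2 W 0.075
9 -1 rho -197..-219 T [0.25 0.21 0.24 0.23 0.41 0.27 0.29 0.37 0.33 0.26] model 0.33 W -0.036
10 1 rho -263..-255 T [-0.31 -0.16 -0.18 -0.34] model -0.07 W -0.000
11 -1 rho -261..-273 T [0.17 0.29 0.29 0.27 0.3  0.31] model 0.43 W -0.022
time: 36.15
eef_pos: [0.4957, -0.2248, 0.1937]
(np.float64(-50.5), np.float64(5.2), np.float64(174.2), np.int32(1222))
(np.float64(-20.4), np.float64(46.4), np.float64(113.7), np.int32(1158))
(np.float64(-29.6), np.float64(-41.5), np.float64(-125.5), np.int32(1211))
(np.float64(30.2), np.float64(41.3), np.float64(53.8), np.int32(1114))
(np.float64(21.2), np.float64(-46.7), np.float64(-65.5), np.int32(1151))
pos [ 0.4955 -0.2222  0.1932] y az -89.0 shift mm [-1.000e-01 -2.513e+02  6.120e+01] yaw None q [-0.61  0.03  1.94 -0.    1.17  0.94] 36.2
```

The pockets repeat every 60°, so they can't settle the flat count. The face has brushed streaks, whose direction can. I'll measure it in all three views.

```bash
cat > tex.py <<'E'
from h import *
import sys
S=4000 # px per m
def rect(c,full):
    gx,gy=np.meshgrid(np.linspace(-.068,.068,273),np.linspace(-.068,.068,273))  # x:LOW y:SIDE
    W=HUB+gx[...,None]*LOW+gy[...,None]*SIDE
    q=(W-c['o'])@c['Rm']; m=(q[...,:2]/q[...,2:]*c['f']+[c['cx'],c['cy']]).astype(np.float32)
    return cv2.remap(full,m[...,0]-c.get('ox',0),m[...,1]-c.get('oy',0),cv2.INTER_LINEAR),gx,gy
def ori(img,gx,gy):
    g=cv2.GaussianBlur(img.astype(np.float32).mean(-1),(0,0),2.5)
    g=g-cv2.GaussianBlur(g,(0,0),10)
    mask=np.hypot(gx,gy)<.062
    mask&=cv2.erode((img.max(-1)>95).astype(np.uint8),np.ones((19,19)))>0
    mask&=~((np.abs(gy)<.030)&(gx>-.028))   # hub and its neighbourhood
    a=cv2.Sobel(g,cv2.CV_32F,1,0)[mask];b=cv2.Sobel(g,cv2.CV_32F,0,1)[mask]
    mag=np.hypot(a,b);k=mag<np.percentile(mag,97);a,b=a[k],b[k]
    v=np.array([(a*a-b*b).sum(),(2*a*b).sum()]);
    return (np.degrees(np.arctan2(v[1],v[0]))/2+90)%180, np.hypot(*v)/(a*a+b*b).sum(), mask.sum()
c=cam('top'); outs=[]
im0=np.load('top0.npz')['im']
x,y=proj(c,HUB).astype(int)
c5=cv2.resize(cv2.imread('pics/c5.png'),None,fx=.25,fy=.25,interpolation=cv2.INTER_AREA); f5=np.zeros_like(im0); f5[y-60:y+60,x-60:x+60]=c5
for n,f in(('start',im0),('c5',f5),('now',c['frame'])):
    r,gx,gy=rect(c,f); print(n,'stripe angle from LOW ccw, coherence',ori(r,gx,gy)); outs.append(np.clip((r.astype(float)-100)*2,0,255))
cv2.imwrite('pics/rect.png',np.hstack(outs).astype(np.uint8))
E
python3 tex.py
```

```text
start stripe angle from LOW ccw, coherence (np.float32(77.792114), np.float32(0.07423643), np.int64(12752))
c5 stripe angle from LOW ccw, coherence (np.float32(84.00069), np.float32(0.20826599), np.int64(12996))
now stripe angle from LOW ccw, coherence (np.float32(88.07137), np.float32(0.21520026), np.int64(12969))
```

View pics/rect.png

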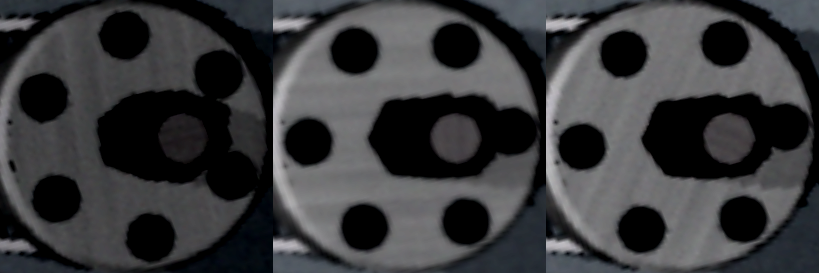

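```bash
sed -i 's/(10.64,11.5,-1,22,172.6),//; s/232.6/172.6/g' fit.py
echo '[[22.69,23.6,-1,22,232.6],[24.1,24.6,1,21,232.6],[28.84,29.15,1,-3,232.6],[29.74,30.65,-1,4,232.6],[33.94,34.25,1,-3,232.6],[34.74,35.25,-1,6,232.6]]'>segs.json; python3 fit.py
```

```text
D 0.271 K 0.177 L 0.163 rho_low -139.7 sd [0.011 0.015 0.018 0.007]
0 1 rho -42..-17 T [-0.33 -0.34 -0.38 -0.38 -0.46 -0.48 -0.45 -0.43 -0.55 -0.47 -0.58] model -0.43 W 0.169
1 -1 rho -24..-36 T [ 0.05  0.04 -0.02  0.06  0.14  0.05] model 0.1 W 0.218
2 -1 rho -54..-80 T [ 0.14  0.14 -0.01  0.12  0.22  0.11  0.11  0.05] model 0.1 W 0.162
3 1 rho -80..-68 T [-0.43 -0.4  -0.4  -0.48 -0.37 -0.48] model -0.43 W 0.154
4 -1 rho -71..-93 T [0.17 0.06 0.18 0.14 0.05 0.19 0.1  0.04 0.11 0.19] model 0.12 W 0.147
5 -1 rho -93..-126 T [0.27 0.21 0.19 0.18 0.15 0.27 0.16 0.21 0.31 0.24] model 0.18 W 0.052
6 1 rho -115..-103 T [-0.38 -0.31 -0.39 -0.37 -0.31 -0.51] model -0.36 W 0.109
7 1 rho -142..-134 T [-0.28 -0.24 -0.39 -0.4 ] model -0.28 W 0.055
8 -1 rho -137..-159 T [0.24 0.21 0.24 0.23 0.4  0.27 0.29 0.37 0.33 0.26] model 0.3 W -0.013
9 1 rho -143..-135 T [-0.32 -0.16 -0.18 -0.34] model -0.27 W -0.019
10 -1 rho -139..-151 T [0.17 0.29 0.29 0.26 0.3  0.31] model 0.29 W 0.002
```

```bash
m(){ python3 m.py; }; (
python3 -m crank '[[[0,-50,0],0,40],[[0,-100,0],-2,40],[[0,-150,0],-4,40],[[0,-200,0],-6,40],[[0,-250,0],-6,40],[[0,-250,0],-6,40],[[0,-250,30],-6,40],[[0,-250,55],-6,40],[[0,-250,60],-6,40],[[0,-250,60],-6,40]]'
python3 -m crank '[[[0,0,0],0,100],[[0,0,0],0,255],[[0,0,0],0,255],[[0,0,0],0,255]]' 80; m
python3 -m crank '[[[0,0,0],3,148],[[0,0,0],6,148],[[0,0,0],9,148]]' 50;m
python3 -m crank '[[[0,0,0],2,148]]'; m
python3 -m crank '[[[0,0,0],2,148]]'; m
python3 -m crank '[[[0,0,0],2,148]]'; m
python3 -m crank '[[[0,0,0],2,148]]'; m
python3 -m crank '[[[0,0,0],2,148]]'; m
python3 -m crank '[[[0,0,0],2,148]]'; m
python3 -m crank '[[[0,0,0],2,148]]'; m
echo LOG rev
python3 -m crank '[[[0,0,0],-2,148],[[0,0,0],-4,148],[[0,0,0],-6,148]]'; m
python3 -m crank '[[[0,0,0],-2,148]]'; m
python3 -m crank '[[[0,0,0],-2,148]]'; m
python3 -m crank '[[[0,0,0],-2,148]]'; m
python3 -m crank '[[[0,0,0],-2,148]]'; m
python3 -m crank '[[[0,0,0],-2,148]]'; m
python3 -m crank '[[[0,0,0],-2,148]]'; m
python3 -m crank '[[[0,0,0],-2,148]]'; m
python3 -m crank '[[[0,0,0],-2,148]]'; m
) | grep LOG
```

```text
LOG t 37.65 al 84.4 psi 82.9 T0 -0.091 F [-0.7 -0.2  5.9] T [0.83 0.37 0.58] op 0.408 g 80 dz 135.4
LOG t 37.95 al 75.5 psi 71.9 T0 -0.060 F [-16.8  -1.7  21.4] T [1.05 2.6  1.2 ] op 0.423 g 68 dz 135.7
LOG t 38.05 al 73.6 psi 69.6 T0 0.122 F [-8.   0.1 15.8] T [1.91 1.79 1.95] op 0.427 g 75 dz 135.9
LOG t 38.15 al 71.6 psi 67.2 T0 0.039 F [-9.8  0.  13.8] T [2.17 1.67 2.02] op 0.424 g 81 dz 136.0
LOG t 38.25 al 69.6 psi 64.8 T0 -0.089 F [-12.6   1.6  17.3] T [2.2  1.92 1.96] op 0.422 g 86 dz 136.3
LOG t 38.35 al 67.6 psi 62.5 T0 -0.276 F [-14.2   2.5  19.3] T [2.1  2.33 1.75] op 0.429 g 90 dz 136.6
LOG t 38.45 al 65.7 psi 60.2 T0 -0.188 F [-15.5   0.8  20.4] T [2.86 2.15 2.37] op 0.420 g 98 dz 136.6
LOG t 38.55 al 63.6 psi 57.9 T0 -0.478 F [-18.1   3.7  23.8] T [2.64 2.6  1.98] op 0.425 g 100 dz 136.9
LOG t 38.65 al 61.7 psi 55.7 T0 -0.634 F [-26.3   0.8  35.9] T [2.46 3.83 1.84] op 0.426 g 107 dz 137.0
LOG rev
LOG t 38.95 al 67.4 psi 62.3 T0 -0.782 F [-17.7   3.3  23.1] T [0.92 2.75 0.31] op 0.425 g 82 dz 137.0
LOG t 39.05 al 69.4 psi 64.5 T0 -0.792 F [-14.    3.8  11.8] T [0.89 1.6  0.06] op 0.425 g 74 dz 136.8
LOG t 39.15 al 71.4 psi 66.9 T0 -0.771 F [-15.4   1.5  20. ] T [ 0.4   2.32 -0.19] op 0.421 g 70 dz 136.6
LOG t 39.25 al 73.4 psi 69.3 T0 -0.694 F [-13.6   1.   18.4] T [ 0.32  2.01 -0.22] op 0.426 g 65 dz 136.4
LOG t 39.35 al 75.4 psi 71.7 T0 -0.672 F [-12.2   0.8  15.6] T [ 0.24  1.76 -0.31] op 0.427 g 59 dz 136.2
LOG t 39.45 al 77.3 psi 74.1 T0 -0.523 F [-8.6  0.2 11. ] T [ 0.47  1.26 -0.06] op 0.422 g 53 dz 136.0
LOG t 39.55 al 79.3 psi 76.6 T0 -0.298 F [-2.5  1.8  5.6] T [0.52 0.32 0.11] op 0.419 g 45 dz 135.8
LOG t 39.65 al 81.3 psi 79.1 T0 -0.435 F [-6.1 -0.3  8.1] T [ 0.29  0.72 -0.19] op 0.421 g 38 dz 135.5
LOG t 39.75 al 83.3 psi 81.5 T0 -0.319 F [-3.9  0.1  5.7] T [ 0.1   0.44 -0.24] op 0.425 g 30 dz 135.3
```

```bash

echo '[[22.69,23.6,-1,22,232.6],[24.1,24.6,1,21,232.6],[28.84,29.15,1,-3,232.6],[29.74,30.65,-1,5,232.6],[33.94,34.25,1,-3,232.6],[34.74,35.25,-1,6,232.6],[38.04,38.55,-1,5,232.6],[39.14,39.75,1,-2,232.6]]'>segs.json; python3 fit.py
```

```text
D 0.275 K 0.176 L 0.169 rho_low -143.6 sd [0.01  0.015 0.018 0.007]
0 1 rho -42..-17 T [-0.32 -0.33 -0.38 -0.38 -0.46 -0.48 -0.45 -0.43 -0.55 -0.47 -0.58] model -0.43 W 0.165
1 -1 rho -24..-36 T [ 0.05  0.04 -0.02  0.06  0.15  0.05] model 0.11 W 0.219
2 -1 rho -54..-80 T [ 0.13  0.13 -0.01  0.12  0.22  0.11  0.11  0.05] model 0.11 W 0.167
3 1 rho -80..-68 T [-0.44 -0.41 -0.41 -0.5  -0.39 -0.5 ] model -0.44 W 0.166
4 -1 rho -71..-93 T [0.16 0.04 0.17 0.13 0.03 0.17 0.08 0.02 0.09 0.17] model 0.12 W 0.168
5 -1 rho -93..-126 T [0.25 0.19 0.18 0.18 0.15 0.27 0.16 0.21 0.31 0.24] model 0.18 W 0.061
6 1 rho -115..-103 T [-0.37 -0.31 -0.39 -0.37 -0.31 -0.52] model -0.37 W 0.103
7 1 rho -142..-134 T [-0.27 -0.23 -0.38 -0.39] model -0.29 W 0.044
8 -1 rho -136..-158 T [0.25 0.21 0.24 0.23 0.41 0.27 0.29 0.38 0.34 0.26] model 0.29 W -0.012
9 1 rho -143..-135 T [-0.31 -0.15 -0.17 -0.33] model -0.29 W -0.033
10 -1 rho -139..-151 T [0.17 0.29 0.29 0.27 0.31 0.31] model 0.28 W 0.003
11 -1 rho -158..-170 T [0.32 0.27 0.37 0.32 0.26 0.33] model 0.34 W -0.038
12 1 rho -168..-153 T [-0.25 -0.27 -0.31 -0.3  -0.06 -0.33 -0.22] model -0.22 W -0.027
```

```bash
python3 -m crank '[[[0,0,0],-3,255],[[0,0,0],-6,255],[[0,0,0],-8,255],[[0,0,0],-8,255],[[0,0,0],-8,255],[[0,0,0],-8,255]]' 70 | head -1; python3 m.py
python3 - <<'E'
from h import *
c=cam('scene');s=get_state();print(s['time'],s['opening'],s['finger_force'],abs(s['dq']).max())
d0=np.load('scene0.npz')['im'];d=cv2.absdiff(c['frame'],d0).max(-1)
for n,(x,y,w,h) in dict(jar=(178,180,28,50),pip=(215,190,45,62),rack=(375,212,48,90),marker=(366,178,45,35)).items(): print(n,(d[y:y+h,x:x+w]>50).mean().round(3))
E
```

```text
time: 40.35
LOG t 40.35 al 91.2 psi 91.5 T0 -0.303 F [0.4 2.4 5.7] T [-0.8  -0.42 -1.02] op 0.403 g 75 dz 134.9
40.4 0.4046679963940721 74.96714020475338 0.0018611874510819433
jar 0.0
pip 0.0
rack 0.0
marker 0.228
```

```bash
python3 - <<'E'
from h import *
def y(im):
    m=cv2.inRange(cv2.cvtColor(im,cv2.COLOR_BGR2HSV),(20,90,40),(35,255,255))[178:213,366:411]; v,u=np.nonzero(m); return len(u),u.mean(),v.mean(),u.min(),u.max(),v.min(),v.max()
print(y(np.load('scene0.npz')['im']),y(cam('scene')['frame']))
E
```

```text
(532, np.float64(26.87406015037594), np.float64(19.347744360902254), np.int64(4), np.int64(41), np.int64(0), np.int64(34)) (529, np.float64(26.937618147448013), np.float64(19.34593572778828), np.int64(4), np.int64(41), np.int64(0), np.int64(34))
```

The marker hasn't moved; the difference was only a shadow. I'm handing the job in.

```bash
python3 -c "
from plant import ctrl
print(ctrl.sign_off())"
```

```text
the job is handed in; nothing more can be done
None
```

I handed the job in at about 40 s of the 64 s with the rotor held still in a 70 N grip on the hub. By my torque fit the heavy side is at the lowest point to within about 6°; I did not re-check the final angle by camera. The rack, pipette, jar and marker show no movement in the scene camera.

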